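# Mix a round flask on the touch mixer

## Robot

A 7-joint arm with a two-finger parallel gripper is mounted at the origin on a cart in front of the work surface, level with it; the furniture and walls round the work are solid. World frame = base frame: x ahead of the robot, y to its left, z up, the work surface at z = 0. Lengths are in m, angles in rad, forces in N, time in s.
With the tool pointing down it reaches from about 0.4 to 0.85 m from the base axis. Payload 4.5 kg.
Tool frame: the origin (TCP) lies between the finger pads; the fingertips stand 25 mm ahead of it and the grasp point (between the pads) lies 6 mm ahead of it (robot.tcp_to_tips is the distance from the TCP to the fingertips, in m); z points along the fingers, y is the line along which they close (so a half turn about z gives the same grasp; the last joint's range is limited). The gripper opens to 88 mm and grips with 3 to 60 N. Pads are 18 mm wide; open, the fingers measure 123 mm over their backs; the gripper's body (75 mm by 187 mm) begins 45 mm behind the grasp point.
Start: joints at [-1.155, 0.689, -0.195, 1.565, 0.157, 0.902, -0.215], TCP at [0.233, 0.58, 0.264] pointing down, gripper open.
Joint ranges: [-3.01, 3.01], [-0.46, 2.08], [-1.47, 1.51], [0.13, 2.56], [-1, 4.14], [0.04, 2.09], [-2.66, 2.66]. Speed limits (rad/s): [2.57, 2.57, 3.14, 3.14, 3.14, 3.14, 3.14].

## Interface

Orientations are given as a unit quaternion [x, y, z, w].
In Python, from cell import readout, capture, order, spotter, robot gives the robot as it stands. The module is installed in compiled form; this text tells all that it offers.
- The arm moves only by the tool step_arm, never from a script. Its argument "moves" is a list of rows, each an object of numbers: "x", "y", "z": the shift along the tool's x, y, z scaled (see below); "spin": the turn about the tool's z scaled (see below); "hand": the finger opening in mm, from 0 to 88.1. A call has 1 to 20 rows; each row is the pose to reach, as a shift and turn from the pose commanded when the call began, along the tool's axes at that moment; what a row does not reach only later rows make up. The controller multiplies each number of a shift by 200 mm and each number of a turn by pi/4 rad. A row lasts 1/12 s, in which the tool goes at most 41.7 mm and 7.16 degrees, less where a joint would pass 70% of its speed; a pose out of reach is approached as far as the arm can. A call with a number of a shift or a turn outside -1 to 1 is refused whole. A call with a gripper value outside its range is refused whole. The fingers move at their own pace and stop on an object; "newtons" is the grip in N (left out, the last holds). Time passes only in rows, so rows that repeat a pose let the fingers close. It gives the time, the measured TCP pose, the force, the opening and the grip force at its end, in the units of the state.
- readout.get_obs(): the state, without advancing time (a new reading comes with each control period).
- capture(name): name is "scene" or "top"; returns a dict with "image" (480x640x3 uint8, blue, green, red), "mtx" (3x3 intrinsics, pixels), "position" and "attitude" of the camera in the world. Camera axes: x right, y down, z forward; pixel columns grow to the right and rows downward; lengths in m; the calibration is good to about 2 mm. A picture is of the moment at which its call begins. There is no depth.
- order.hand_in(): hands the job in; it is judged then, once.
Trained networks look in the newest picture that a camera, given by its name, has taken for a name from the list of things; names that differ only in an ending like _2 or _b are one class to them, and where a whole thing is asked for, a point or a joint stands for the part that bears it (a point fixed in the world has none). Each returns a list of dicts, best first, with "score" (0 to 1); they miss things now and then, are a little off and sometimes report something else, mostly with a low value. They report only what shows in the picture. A call takes as long as a camera call. They do not tell look-alikes from the thing itself.
- spotter.search_frame(name, camera): "position" ([x, y, z] in m, in world coordinates, good to about 4 mm: the middle of the surface that is visible of it).
- spotter.cut_out(name, camera): "mask" (480x640 bool, what is visible of it).
The state is a dict: "time": time; "joint_pos": joint angles; "joint_vel": joint speeds; "tau": joint torques, N m; "tcp_pos": TCP position; "orientation": TCP orientation; "contact_force": force on the tool from outside, world axes, zero at the start; "ft_torque": the same for the moment, N m; "width": finger opening in m; "grip_force": force on a finger pad.
Only numpy, scipy, OpenCV 4.12 (cv2) and the standard library are available. Lean on these libraries where they do the work, as an engineer would, in place of code of your own. Each camera call takes 0.05 s, during which the arm holds its last target. There are 200 camera calls.

## Task

Turn the touch mixer's black speed dial until its white pointer line stands at the orange set-mark on the scale, leaving the mark where it is. Only then take the amber round flask out of its cork ring by the neck, seat it upright in the mixer's black sprung cup and press it straight down, gently (under 30 N), until the white line round the cup has sunk into the collar, about 1 cm. Finish while still gripping the flask and holding the cup pressed down; the dial stays on the mark, and the clear flask with the blue stopper is left where it stands.

Things in the scene. Friction and masses are not known exactly. Their poses are not given: they have to be found in the camera images.
- dial (a joint): angle of the speed dial, rad: 0 at the low end of its scale, 4.71 at the high end; grows as it is turned clockwise seen from above; stays where left (friction torque 0.03 N m). At 0 its pointer points 135 degrees anticlockwise (from above) of the mixer's x axis.
- set_mark (a joint): angle of the orange set-mark on the dial's scale, rad, on the same scale and zero as dial: the pointer stands at the mark when both values are equal. A stiff rider 4.5 mm high on the rim of the scale, 30 to 39 mm from the dial's axis; it is not to be moved.
- dial_top (a point): centre of the flat top of the speed dial, on its vertical axis: black fluted round knob 34 mm across, 29 mm high, with a 43 mm skirt 5 mm high at its foot, on the mixer's flat deck (54 mm above the worktop). Grip it across its sides from above. Only the orange mark (4.5 mm) rises above the deck within 55 mm of its axis.
- dial_pointer (a point): end of the dial's white pointer line, 22 mm from the dial's axis
- mark_tip (a point): tip of the orange set-mark, 22 mm from the dial's axis
- mixer: the touch mixer: white low housing 205 x 130 mm with a grey deck 54 mm high, fixed to the worktop; origin on the worktop under its middle, x axis from the dial towards the cup, z up. The dial's axis is at x = -60 mm, the cup's axis at x = +50 mm, both at y = 0.
- cup_rim (a point): centre of the mouth of the black sprung cup, at the height of its rim, moving with it: 66 mm outside, 54 mm inside diameter, inside 22 mm deep, rim 94 mm above the worktop when not pressed and 22 mm above the black collar (100 mm across) round it
- cup (a joint): how far the cup is pressed down, m: 0 at rest, 0.014 at the stop. Spring 800 N/m with 3.2 N preload: 11 N at 10 mm, 14 N at the stop; the flask's weight alone does not sink it. The white line round the cup reaches the collar at 7 mm.
- amber_flask_mid (a point): half-way up the amber glass flask with black stopper, 62 mm above its bottom; z along the neck. Ball 64 mm across, straight neck 25 mm across from 66 to 108 mm above the bottom, stopper 23 mm across to 124 mm. Grip the neck 25 mm above this point. 0.16 kg. Stands in a cork ring (90 mm across, 24 mm high). Sitting in the unpressed cup, this point is 48 mm above the cup's rim.
- clear_flask_mid (a point): the same point of the clear glass flask with the blue stopper, same shape, in its own cork ring: a bystander
Things that resemble listed ones, but are neither listed nor needed, are in the scene too. Of the things shaped like the part that bears amber_flask_mid, the amber glass one is meant.

How it is judged:
By the outcome, as a careful person would: the job done as asked, in the order asked, and still so for the second after the job is handed in, while the arm keeps its last pose, push and grip.
It also fails if it takes over 64 s, if anything falls off the work surface, if the arm or the gripper's body presses on something with over 40 N, if the wrist force passes 120 N, or if a joint passes its speed limit or range.

## Working session

There is one attempt and no reset: what is moved stays moved. The work goes in short steps, Python scripts to look and compute and a tool call to move; the robot and the scene stay as the last step left them, time stands still between calls to the robot, and variables do not carry over. Pictures are saved under pics/ and viewed, at most 11 in all, crops included, and the job is handed in when it is done.

Besides the shell and the picture viewer there is one more tool, called after "Call:" as name(argument=value, ...), one argument or row to a line, values as JSON. step_arm: Moves the arm, as the interface text tells. Its arguments: {"type":"object","properties":{"moves":{"type":"array"},"newtons":{"type":"number"}},"required":["moves"]}

```bash
mkdir -p pics
cat > h.py <<'E'
import numpy as np, cv2
from scipy.spatial.transform import Rotation as R
from cell import readout, capture, order, spotter, robot
def cam(n):
    c=capture(n); a=np.array(c['attitude'],float)
    M=a if a.shape==(3,3) else R.from_quat(a).as_matrix()
    return c['image'],np.array(c['mtx']),np.array(c['position']),M
def proj(P,K,t,M):
    p=(np.atleast_2d(P)-t)@M; q=p@K.T; return q[:,:2]/q[:,2:]
def unproj(uv,z,K,t,M):
    d=M@np.linalg.solve(K,[uv[0],uv[1],1.]); return t+d*(z-t[2])/d[2]
E
python3 - <<'E'
from h import *
for n in('scene','top'):
    im,K,t,M=cam(n); cv2.imwrite(f'pics/{n}0.png',im); print(n,t.round(3),M[:,2].round(2),K[0,0])
    for k in('dial_top','dial_pointer','mark_tip','mixer','cup_rim','amber_flask_mid','clear_flask_mid'):
        print(k,[(np.round(d['position'],3).tolist(),round(d['score'],2)) for d in spotter.search_frame(k,n)[:4]])
o=readout.get_obs(); print(o)
E
```

```text
scene [ 0.223 -0.549  0.821] [ 0.26  0.59 -0.76] 459.17564240915465
dial_top [([0.45, 0.046, 0.078], 0.63)]
dial_pointer [([0.444, 0.043, 0.08], 0.61)]
mark_tip []
mixer [([0.5, 0.025, 0.052], 0.9), ([0.559, 0.05, 0.081], 0.6)]
cup_rim [([0.558, 0.046, 0.079], 0.67)]
amber_flask_mid [([0.466, -0.148, 0.059], 0.97), ([0.376, 0.259, 0.052], 0.92), ([0.581, -0.097, 0.06], 0.89), ([0.505, 0.222, 0.064], 0.69)]
clear_flask_mid [([0.534, -0.278, 0.065], 0.77)]
top [0.207 0.011 1.316] [ 0.23 -0.01 -0.97] 570.7371934695677
dial_top [([0.443, 0.054, 0.082], 0.85)]
dial_pointer [([0.445, 0.048, 0.079], 0.74)]
mark_tip []
mixer [([0.499, 0.047, 0.052], 0.76)]
cup_rim [([0.559, 0.047, 0.073], 0.64)]
amber_flask_mid [([0.579, -0.082, 0.058], 0.8), ([0.469, -0.133, 0.055], 0.75), ([0.379, 0.264, 0.055], 0.73), ([0.503, 0.229, 0.063], 0.56)]
clear_flask_mid [([0.536, -0.261, 0.067], 0.79)]
{'time': 0.8, 'joint_pos': array([-1.15520008,  0.68906187, -0.19456676,  1.56528886,  0.15732207,
        0.90252409, -0.21508052]), 'joint_vel': array([-0.00059338,  0.00029331,  0.00162049, -0.00034171, -0.00266074,
       -0.00028448,  0.00074089]), 'tau': array([-1.35249470e-04, -5.27447712e+01, -1.26692053e+00, -1.53736889e+01,
       -5.18880913e-02, -6.92864924e-04,  1.95189358e-05]), 'tcp_pos': array([0.2328756 , 0.58002093, 0.26376867]), 'orientation': array([1.89726795e-01, 9.81836922e-01, 4.81491804e-05, 2.53921291e-05]), 'contact_force': array([1.11657681, 0.28732924, 0.10410227]), 'ft_torque': array([ 0.01983229,  0.03400847, -0.02005739]), 'grip_force': 0.0, 'width': 0.08809367515548083}
```

View pics/scene0.png

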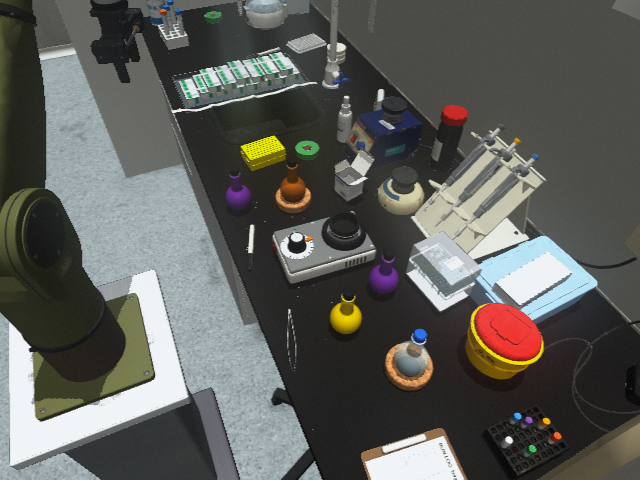

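Run:
```python
from h import *
im=cv2.imread('pics/top0.png'); _,K,t,M=cam('top'); u=proj([.445,.05,.07],K,t,M)[0].astype(int); print(u)
c=im[u[1]-40:u[1]+40,u[0]-50:u[0]+50]; a=cv2.resize(c,None,fx=8,fy=7,interpolation=2)[:560]
im2=cv2.imread('pics/scene0.png'); _,K,t,M=cam('scene'); v=proj([.445,.05,.07],K,t,M)[0].astype(int); print(v)
c2=im2[v[1]-40:v[1]+40,v[0]-50:v[0]+50]
cv2.imwrite('pics/dial0.png',np.vstack([np.hstack([cv2.resize(c,(400,320),interpolation=2),cv2.resize(c2,(400,320),interpolation=2)]),]))
```

```text
[307 256]
[295 242]
```

View pics/top0.png

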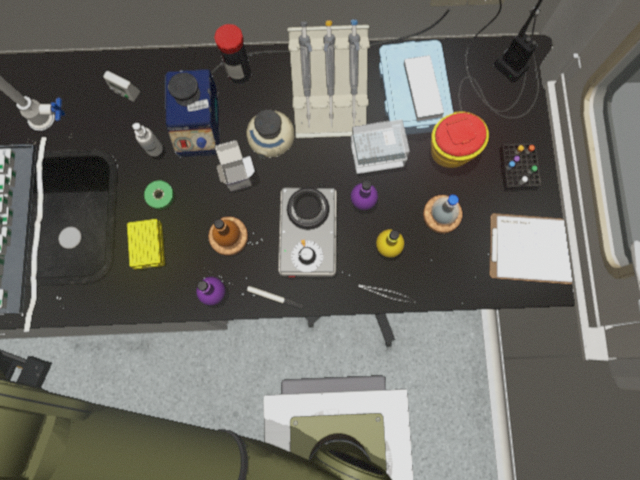

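View pics/dial0.png

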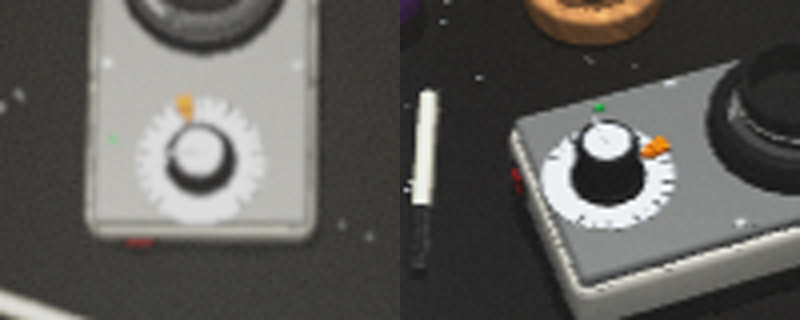

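Scene view: the mixer has its dial at about (297,243) and cup at (345,228). The amber flask is in its ring at (292,188), the clear one at (411,360). From above (top view), the orange mark points roughly towards the cup and the pointer roughly left (+y). I'll rectify the views to measure both angles.

```bash
cat >> h.py <<'E'
def rect(n,z,c,half=.04,s=.0002,N=4):
    cs=[cam(n) for _ in range(N)]; im=np.mean([q[0] for q in cs],0).astype(np.uint8); _,K,t,M=cs[0]
    # output: columns = -y, rows = -x  (like top view)
    g=np.array([[c[0]+half,c[1]+half,z],[c[0]+half,c[1]-half,z],[c[0]-half,c[1]-half,z],[c[0]-half,c[1]+half,z]])
    L=2*half/s; H=cv2.getPerspectiveTransform(proj(g,K,t,M).astype(np.float32),np.float32([[0,0],[L,0],[L,L],[0,L]]))
    return cv2.warpPerspective(im,H,(int(L),int(L)),flags=cv2.INTER_CUBIC)
E
python3 - <<'E'
from h import *
c=(.443,.05)
a=rect('top',.056,c);b=rect('scene',.056,c)
o=np.hstack([a,b])
for x in (200,600): cv2.line(o,(x-6,200),(x+6,200),(0,0,255),1);cv2.line(o,(x,194),(x,206),(0,0,255),1)
a=rect('top',.054,(.5,.05),.12,.0006);b=rect('scene',.054,(.5,.05),.12,.0006)
e=np.hstack([a,b]); e=e[:]
cv2.imwrite('pics/d1.png',o);cv2.imwrite('pics/m1.png',e)
for n in('top','scene'):
    p=[]
    for k in('dial_top','cup_rim','amber_flask_mid','dial_pointer','mark_tip'):
        capture(n); print(n,k,[np.round(d['position'],3).tolist() for d in spotter.search_frame(k,n)])
    im,K,t,M=cam(n)
    for d in spotter.cut_out('amber_flask_mid',n)[:5]:
        ys,xs=np.nonzero(d['mask']); print(n,xs.min(),xs.max(),ys.min(),ys.max(), xs.mean(),ys.mean())
    for k in('mixer',):
        d=spotter.cut_out(k,n)[0]; cs,_=cv2.findContours(d['mask'].astype(np.uint8),0,2); q=max(cs,key=cv2.contourArea); print(cv2.minAreaRect(q))
E
```

```text
top dial_top [[0.443, 0.05, 0.082]]
top cup_rim [[0.559, 0.046, 0.074]]
top amber_flask_mid [[0.381, 0.265, 0.056], [0.503, 0.23, 0.065], [0.47, -0.133, 0.057], [0.578, -0.084, 0.057]]
top dial_pointer [[0.443, 0.049, 0.076]]
top mark_tip []
top 198 224 277 304 210.80097879282218 290.7830342577488
top 376 403 230 257 389.8939393939394 243.486531986532
top 351 377 180 209 364.04553119730184 195.72175379426645
((307.4596252441406, 230.51919555664062), (56.408714294433594, 93.64126586914062), 1.1457629203796387)
scene dial_top [[0.446, 0.048, 0.078], [0.496, 0.026, 0.051]]
scene cup_rim [[0.558, 0.045, 0.08]]
scene amber_flask_mid [[0.468, -0.148, 0.059], [0.507, 0.223, 0.064], [0.379, 0.258, 0.053], [0.582, -0.097, 0.057]]
scene dial_pointer [[0.506, 0.223, 0.067], [0.446, 0.043, 0.082]]
scene mark_tip []
scene 329 360 288 333 345.21063607924924 313.79144942648594
scene 225 250 166 209 236.7358757062147 191.15536723163842
scene 369 397 249 293 383.5208085612366 274.3424494649227
scene 280 305 157 201 292.1832386363636 182.90198863636363
((324.80938720703125, 244.97702026367188), (56.21541976928711, 99.40182495117188), 72.42874145507812)
```

View pics/d1.png

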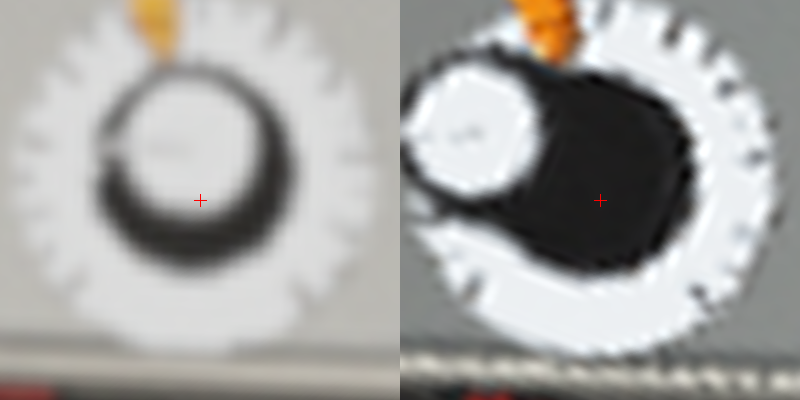

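View pics/m1.png

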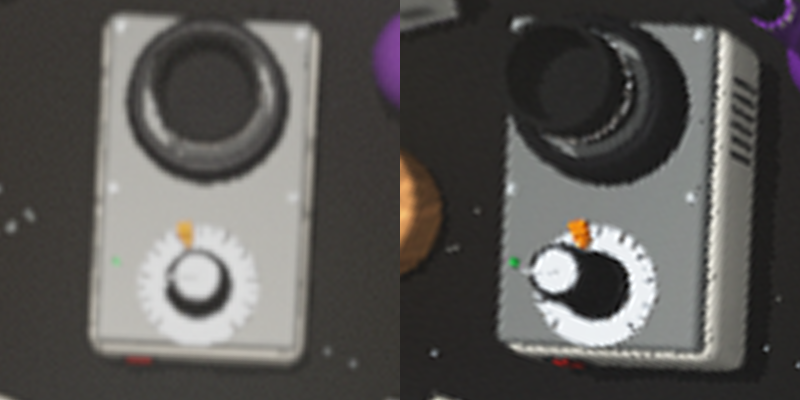

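d1.png, top half: the mark runs from (150,10) to (163,60), and the white pointer notch is at (110,148). The dial axis is near (195,168), which is about (0.449, 0.051) in the world. The pointer is about 79° and the mark about 16.5° anticlockwise of world x, so I need to turn about 62° clockwise. I'll move over the dial.

Call:
step_arm(
  moves=[
    {"x": -0.67,"y": -0.69,"z": 0,"hand": 60},
    {"x": -0.67,"y": -0.69,"z": 0},
    {"x": -0.67,"y": -0.69,"z": 0},
    {"x": -0.67,"y": -0.69,"z": 0},
    {"x": -0.67,"y": -0.69,"z": 0},
  ],
)

```text
validation failed for argument at $.mo...
```

Call:
step_arm(
  moves=[
    {"x": -0.67,"y": -0.69,"z": 0},
    {"x": -0.67,"y": -0.69,"z": 0},
    {"x": -0.67,"y": -0.69,"z": 0},
    {"x": -0.67,"y": -0.69,"z": 0},
    {"x": -0.67,"y": -0.69,"z": 0},
  ],
)

```text
validation failed for argument at $.mo...
```

Call:
step_arm(
  moves=[
    {"x": -0.65,"y": -0.67,"z": 0},
    {"x": -0.65,"y": -0.67,"z": 0},
    {"x": -0.65,"y": -0.67,"z": 0},
    {"x": -0.65,"y": -0.67,"z": 0},
    {"x": -0.65,"y": -0.67,"z": 0},
    {"x": -0.65,"y": -0.67,"z": 0},
    {"x": -0.65,"y": -0.67,"z": 0},
  ],
)

```text
validation failed for argument at $.mo...
```

```bash
cat >> h.py <<'E'
def go(x,y,z):
    o=readout.get_obs(); q=R.from_quat(o['orientation']).as_matrix()
    print('t',round(o['time'],2),'tcp',o['tcp_pos'].round(4),'yaw_y',np.degrees(np.arctan2(q[1,1],q[0,1])).round(2),'tool z',q[:,2].round(4),'w',o['width'].round(4),'F',o['contact_force'].round(2),'j',o['joint_pos'].round(2))
    print('units',((q.T@(np.array([x,y,z])-o['tcp_pos']))/.2).round(3))
E
python3 -c "
from h import *
go(.449,.051,.088)"
```

```text
Traceback (most recent call last):
  File "h.py", line 20, in go
    print('t',round(o['time'],2),'tcp',o['tcp_pos'].round(4),'yaw_y',np.degrees(np.arctan2(q[1,1],q[0,1])).round(2),'tool z',q[:,2].round(4),'w',o['width'].round(4),'F',o['contact_force'].round(2),'j',o['joint_pos'].round(2))
                                                                                                                                                 ^^^^^^^^^^^^^^^^
AttributeError: 'float' object has no attribute 'round'
```

The moves were refused, probably because every row needs all five keys.

Call:
step_arm(
  moves=[
    {"x": -0.67,"y": -0.69,"z": 0,"spin": 0,"hand": 60},
    {"x": -0.67,"y": -0.69,"z": 0,"spin": 0,"hand": 60},
    {"x": -0.67,"y": -0.69,"z": 0,"spin": 0,"hand": 60},
    {"x": -0.67,"y": -0.69,"z": 0,"spin": 0,"hand": 60},
    {"x": -0.67,"y": -0.69,"z": 0,"spin": 0,"hand": 60},
  ],
)

```text
time: 3.42
tcp_pos: [0.3076, 0.3972, 0.2637]
orientation: [0.192, 0.981, -0.002, 0.001]
contact_force: [0.8, 0.2, -0.6]
width: 0.0598
grip_force: 0.0
```

```bash
sed -i "s/o\['width'\].round(4)/round(float(o['width']),4),'g',round(float(o['grip_force']),1)/" h.py; python3 -c "
from h import *
go(.449,.051,.26)"
```

```text
t 3.42 tcp [0.3076 0.3972 0.2637] yaw_y 67.91 tool z [ 9.0e-04 -3.4e-03 -1.0e+00] w 0.0598 g 0.0 F [ 0.77  0.21 -0.63] j [-0.87  0.53 -0.22  1.93  0.17  0.7  -0.  ]
units [-1.306 -1.338  0.025]
```

Call:
step_arm(
  moves=[
    {"x": -0.66,"y": -0.67,"z": 0,"spin": 0,"hand": 60},
    {"x": -0.66,"y": -0.67,"z": 0,"spin": 0,"hand": 60},
    {"x": -0.66,"y": -0.67,"z": 0,"spin": 0,"hand": 60},
    {"x": -0.66,"y": -0.67,"z": 0,"spin": 0,"hand": 60},
    {"x": -0.66,"y": -0.67,"z": 0,"spin": 0,"hand": 60},
  ],
)

```text
time: 3.83
tcp_pos: [0.3798, 0.2232, 0.2638]
orientation: [0.192, 0.981, -0.002, 0.0]
contact_force: [0.3, 0.1, 0.2]
width: 0.06
grip_force: 0.0
```

Call:
step_arm(
  moves=[
    {"x": -0.65,"y": -0.67,"z": 0,"spin": 0,"hand": 60},
    {"x": -0.65,"y": -0.67,"z": 0,"spin": 0,"hand": 60},
    {"x": -0.65,"y": -0.67,"z": 0,"spin": 0,"hand": 60},
    {"x": -0.65,"y": -0.67,"z": 0,"spin": 0,"hand": 60},
    {"x": -0.65,"y": -0.67,"z": 0,"spin": 0,"hand": 60},
    {"x": -0.65,"y": -0.67,"z": 0,"spin": 0,"hand": 60},
    {"x": -0.65,"y": -0.67,"z": 0,"spin": 0,"hand": 60},
  ],
)

```text
time: 4.42
tcp_pos: [0.4494, 0.0549, 0.2638]
orientation: [0.191, 0.982, 0.0, 0.0]
contact_force: [-0.3, 0.8, 0.8]
width: 0.0596
grip_force: 0.0
```

```bash
python3 -c "
from h import *
go(.449,.051,.088)"
```

```text
t 4.42 tcp [0.4494 0.0549 0.2638] yaw_y 67.94 tool z [ 4.e-04  3.e-04 -1.e+00] w 0.0596 g 0.0 F [-0.33  0.78  0.83] j [-0.04  0.48 -0.27  2.06  0.21  0.63  0.73]
units [-0.005 -0.019  0.879]
```

Call:
step_arm(
  moves=[
    {"x": -0.005,"y": -0.019,"z": 0.2,"spin": 0,"hand": 60},
    {"x": -0.005,"y": -0.019,"z": 0.4,"spin": 0,"hand": 60},
    {"x": -0.005,"y": -0.019,"z": 0.6,"spin": 0,"hand": 60},
    {"x": -0.005,"y": -0.019,"z": 0.75,"spin": 0,"hand": 60},
    {"x": -0.005,"y": -0.019,"z": 0.82,"spin": 0,"hand": 60},
    {"x": -0.005,"y": -0.019,"z": 0.86,"spin": 0,"hand": 60},
    {"x": -0.005,"y": -0.019,"z": 0.874,"spin": 0,"hand": 60},
    {"x": -0.005,"y": -0.019,"z": 0.874,"spin": 0,"hand": 60},
    {"x": -0.005,"y": -0.019,"z": 0.874,"spin": 0,"hand": 60},
  ],
)

```text
time: 5.17
tcp_pos: [0.4491, 0.0526, 0.0898]
orientation: [0.189, 0.982, 0.001, 0.001]
contact_force: [-0.7, 0.7, 0.8]
width: 0.0599
grip_force: 0.0
```

Call:
step_arm(
  moves=[
    {"x": 0,"y": 0,"z": 0,"spin": 0,"hand": 40},
    {"x": 0,"y": 0,"z": 0,"spin": 0,"hand": 34},
    {"x": 0,"y": 0,"z": 0,"spin": 0,"hand": 30},
    {"x": 0,"y": 0,"z": 0,"spin": 0,"hand": 30},
    {"x": 0,"y": 0,"z": 0,"spin": 0,"hand": 30},
    {"x": 0,"y": 0,"z": 0,"spin": 0,"hand": 30},
  ],
  newtons=8,
)

```text
time: 5.67
tcp_pos: [0.4489, 0.0518, 0.0893]
orientation: [0.19, 0.982, 0.0, 0.0]
contact_force: [-0.6, -0.7, 6.2]
width: 0.0334
grip_force: 8.0
```

```bash
python3 -c "
from h import *
go(.449,.051,.089)"
```

```text
t 5.67 tcp [0.4489 0.0518 0.0893] yaw_y 68.11 tool z [ 9.e-04  2.e-04 -1.e+00] w 0.0334 g 8.0 F [-0.57 -0.69  6.23] j [-0.18  0.81 -0.06  2.21  0.37  0.12  0.6 ]
units [-0.002 -0.003  0.002]
```

Call:
step_arm(
  moves=[
    {"x": 0,"y": 0,"z": 0,"spin": 0.1,"hand": 30},
    {"x": 0,"y": 0,"z": 0,"spin": 0.2,"hand": 30},
    {"x": 0,"y": 0,"z": 0,"spin": 0.3,"hand": 30},
    {"x": 0,"y": 0,"z": 0,"spin": 0.4,"hand": 30},
    {"x": 0,"y": 0,"z": 0,"spin": 0.5,"hand": 30},
    {"x": 0,"y": 0,"z": 0,"spin": 0.6,"hand": 30},
    {"x": 0,"y": 0,"z": 0,"spin": 0.7,"hand": 30},
    {"x": 0,"y": 0,"z": 0,"spin": 0.7,"hand": 30},
    {"x": 0,"y": 0,"z": 0,"spin": 0.7,"hand": 30},
  ],
)

```text
time: 6.42
tcp_pos: [0.449, 0.052, 0.0893]
orientation: [0.449, 0.893, 0.0, 0.0]
contact_force: [0.0, 0.4, 6.0]
width: 0.0336
grip_force: 8.0
```

```bash
python3 -c "
from h import *
go(.449,.051,.089)"
```

```text
t 6.42 tcp [0.449  0.052  0.0893] yaw_y 36.6 tool z [ 1.2e-03  3.0e-04 -1.0e+00] w 0.0336 g 8.0 F [0.05 0.38 5.98] j [-0.21  0.82 -0.02  2.21  0.1   0.11  0.32]
units [-0.004 -0.003  0.002]
```

Call:
step_arm(
  moves=[
    {"x": 0,"y": 0,"z": 0,"spin": 0.1,"hand": 30},
    {"x": 0,"y": 0,"z": 0,"spin": 0.2,"hand": 30},
    {"x": 0,"y": 0,"z": 0,"spin": 0.3,"hand": 30},
    {"x": 0,"y": 0,"z": 0,"spin": 0.4,"hand": 30},
    {"x": 0,"y": 0,"z": 0,"spin": 0.5,"hand": 30},
    {"x": 0,"y": 0,"z": 0,"spin": 0.6,"hand": 30},
    {"x": 0,"y": 0,"z": 0,"spin": 0.67,"hand": 30},
    {"x": 0,"y": 0,"z": 0,"spin": 0.67,"hand": 30},
    {"x": 0,"y": 0,"z": 0,"spin": 0.67,"hand": 30},
  ],
)

```text
time: 7.17
tcp_pos: [0.4492, 0.052, 0.0893]
orientation: [0.666, 0.746, 0.001, 0.0]
contact_force: [-0.6, 0.1, 5.3]
width: 0.0335
grip_force: 8.0
```

Call:
step_arm(
  moves=[
    {"x": 0,"y": 0,"z": 0,"spin": 0,"hand": 60},
    {"x": 0,"y": 0,"z": 0,"spin": 0,"hand": 60},
    {"x": 0,"y": 0,"z": 0,"spin": 0,"hand": 60},
    {"x": 0,"y": 0,"z": 0,"spin": 0,"hand": 60},
    {"x": 0,"y": 0,"z": -0.15,"spin": 0,"hand": 60},
    {"x": 0,"y": 0,"z": -0.35,"spin": 0,"hand": 60},
    {"x": 0,"y": 0,"z": -0.55,"spin": 0,"hand": 60},
    {"x": 0,"y": 0,"z": -0.75,"spin": 0,"hand": 60},
    {"x": 0,"y": 0,"z": -0.75,"spin": 0,"hand": 60},
    {"x": 0,"y": 0,"z": -0.75,"spin": 0,"hand": 60},
  ],
)

```text
time: 8.0
tcp_pos: [0.4496, 0.052, 0.2408]
orientation: [0.666, 0.746, 0.002, 0.001]
contact_force: [-0.1, 0.8, 0.3]
width: 0.0602
grip_force: 0.0
```

```bash
python3 -c "
from h import *
go(.504,.225,.24)"
```

```text
t 8.0 tcp [0.4496 0.052  0.2408] yaw_y 6.48 tool z [ 0.0048  0.0011 -1.    ] w 0.0602 g 0.0 F [-0.06  0.78  0.31] j [-0.3   0.51  0.13  2.11 -0.13  0.52  0.03]
units [0.829 0.368 0.006]
```

Call:
step_arm(
  moves=[
    {"x": 0.83,"y": 0.37,"z": 0,"spin": 0,"hand": 60},
    {"x": 0.83,"y": 0.37,"z": 0,"spin": 0,"hand": 60},
    {"x": 0.83,"y": 0.37,"z": 0,"spin": 0,"hand": 60},
    {"x": 0.83,"y": 0.37,"z": 0,"spin": 0,"hand": 60},
    {"x": 0.83,"y": 0.37,"z": 0,"spin": 0,"hand": 60},
    {"x": 0.83,"y": 0.37,"z": 0,"spin": 0,"hand": 60},
    {"x": 0.83,"y": 0.37,"z": 0,"spin": 0,"hand": 60},
  ],
)

```text
time: 8.58
tcp_pos: [0.5022, 0.2251, 0.2369]
orientation: [0.665, 0.747, -0.002, -0.001]
contact_force: [0.7, -1.1, -1.3]
width: 0.0596
grip_force: 0.0
```

Run:
```python
from h import *
c=(.4495,.0515)
o=np.hstack([rect('top',.056,c),rect('scene',.056,c)])
cv2.imwrite('pics/d2.png',o)
go(.504,.225,.24)
```

```text
t 8.98 tcp [0.5034 0.2242 0.239 ] yaw_y 6.39 tool z [-1.e-04 -1.e-04 -1.e+00] w 0.0601 g 0.0 F [-0.12 -0.49 -0.34] j [-0.61  0.63  0.17  1.83 -0.16  0.7  -0.23]
units [ 0.004  0.003 -0.005]
```

View pics/d2.png

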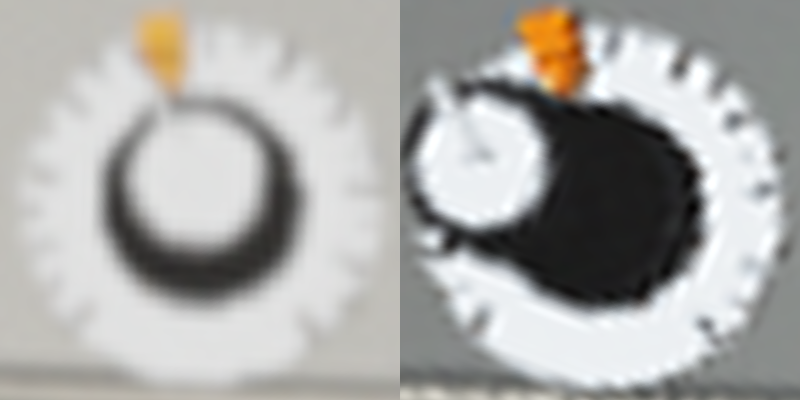

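d2.png: the pointer line lies on the knob top, running in the scene half from (480,158) to (437,80), so about 29° anticlockwise of x. The mark is at about 13°. I'll refine both numerically before correcting.

```bash
cat >> h.py <<'E'
def circ(g,r0,r1,p0,sign,spread=25):
    # best circle: maximise signed radial gradient
    from scipy.ndimage import map_coordinates, gaussian_filter
    g=gaussian_filter(g.astype(float),2); th=np.radians(np.arange(0,360,3)); best=(-1e9,)
    for r in np.arange(r0,r1,2):
        for cx in np.arange(p0[0]-spread,p0[0]+spread,2):
            for cy in np.arange(p0[1]-spread,p0[1]+spread,2):
                f=lambda q:map_coordinates(g,[cy+q*np.sin(th),cx+q*np.cos(th)],order=1,mode='nearest')
                s=np.median(sign*(f(r+3)-f(r-3)))+.3*np.mean(sign*(f(r+3)-f(r-3)))
                if s>best[0]: best=(s,cx,cy,r)
    return best
def dial(c=(.4495,.0515)):
    from scipy.ndimage import map_coordinates
    for n in('top','scene'):
        s=.0002; a=rect(n,.083,c); g=cv2.cvtColor(a,6); cv2.imwrite(f'pics/cap_{n}.png',a)
        b=circ(g,58,80,(200,200),-1)
        W=lambda u,v:np.array([c[0]+.04-v*s,c[1]+.04-u*s])
        ax=W(b[1],b[2]); 
        th=np.arange(0,360,1.) # ccw from world x
        pr=np.mean([map_coordinates(g.astype(float),[b[2]-r*np.cos(np.radians(th)),b[1]-r*np.sin(np.radians(th))],order=1) for r in np.arange(76,86,2)],0)
        pk=th[np.argsort(-pr)[:12]]; 
        h=rect(n,.0585,c); hs=cv2.cvtColor(h,cv2.COLOR_BGR2HSV); m=(hs[...,0]>5)&(hs[...,0]<28)&(hs[...,1]>90)
        v,u=np.nonzero(m); P=np.array([W(x,y) for x,y in zip(u,v)]); d=P-ax; 
        e=np.linalg.svd(P-P.mean(0),full_matrices=False)[2][0]; e*=np.sign(e[0])
        print(n,'cap',ax.round(4),'r',b[3]*s,'ptr peak',pk,pr.max().round(),np.median(pr).round(),'mark centroid ang',np.degrees(np.arctan2(*d.mean(0)[::-1])).round(1),'R',np.linalg.norm(d.mean(0)).round(4),'own axis',np.degrees(np.arctan2(e[1],e[0])).round(1))
E
python3 -c "
from h import *
dial()"
```

```text
top cap [0.4477 0.0513] r 0.013600000000000001 ptr peak [26. 25. 27. 24. 28. 23. 29. 22. 30. 31. 21. 32.] 194.0 70.0 mark centroid ang 13.2 R 0.0329 own axis 13.0
scene cap [0.4489 0.0533] r 0.012400000000000001 ptr peak [31. 30. 32. 29. 33. 28. 34. 27. 35. 26. 36. 25.] 210.0 85.0 mark centroid ang 10.1 R 0.0306 own axis 21.8
```

```bash
python3 -c "
from h import *
go(.449,.052,.2393)"
```

```text
t 9.78 tcp [0.5034 0.2251 0.2389] yaw_y 6.48 tool z [ 0.e+00  1.e-04 -1.e+00] w 0.0601 g 0.0 F [-0.06  0.46  0.02] j [-0.61  0.63  0.17  1.83 -0.16  0.7  -0.23]
units [-0.829 -0.368 -0.002]
```

Call:
step_arm(
  moves=[
    {"x": -0.825,"y": -0.368,"z": 0,"spin": 0,"hand": 60},
    {"x": -0.825,"y": -0.368,"z": 0,"spin": 0,"hand": 60},
    {"x": -0.825,"y": -0.368,"z": 0,"spin": 0,"hand": 60},
    {"x": -0.825,"y": -0.368,"z": 0,"spin": 0,"hand": 60},
    {"x": -0.825,"y": -0.368,"z": 0,"spin": 0,"hand": 60},
    {"x": -0.825,"y": -0.368,"z": 0,"spin": 0,"hand": 60},
    {"x": -0.825,"y": -0.368,"z": 0,"spin": 0,"hand": 60},
    {"x": -0.825,"y": -0.368,"z": 0,"spin": 0,"hand": 60},
  ],
)

```text
time: 10.45
tcp_pos: [0.4497, 0.0542, 0.239]
orientation: [0.665, 0.746, 0.001, 0.0]
contact_force: [0.4, 0.5, 0.5]
width: 0.0602
grip_force: 0.0
```

```bash
python3 -c "
from h import *
go(.449,.052,.0893)"
```

```text
t 10.45 tcp [0.4497 0.0542 0.239 ] yaw_y 6.56 tool z [ 0.0012  0.0011 -1.    ] w 0.0602 g 0.0 F [0.43 0.48 0.46] j [-0.31  0.52  0.13  2.1  -0.13  0.53  0.03]
units [-0.011 -0.006  0.749]
```

Call:
step_arm(
  moves=[
    {"x": -0.005,"y": 0,"z": 0.2,"spin": 0,"hand": 60},
    {"x": -0.005,"y": 0,"z": 0.4,"spin": 0,"hand": 60},
    {"x": -0.005,"y": 0,"z": 0.6,"spin": 0,"hand": 60},
    {"x": -0.005,"y": 0,"z": 0.7,"spin": 0,"hand": 60},
    {"x": -0.005,"y": 0,"z": 0.748,"spin": 0,"hand": 60},
    {"x": -0.005,"y": 0,"z": 0.748,"spin": 0,"hand": 60},
    {"x": -0.005,"y": 0,"z": 0.748,"spin": 0,"hand": 60},
    {"x": -0.005,"y": 0,"z": 0.748,"spin": 0,"hand": 30},
    {"x": -0.005,"y": 0,"z": 0.748,"spin": 0,"hand": 30},
    {"x": -0.005,"y": 0,"z": 0.748,"spin": 0,"hand": 30},
    {"x": -0.005,"y": 0,"z": 0.748,"spin": 0,"hand": 30},
    {"x": -0.005,"y": 0,"z": 0.748,"spin": 0,"hand": 30},
    {"x": -0.005,"y": 0,"z": 0.748,"spin": 0,"hand": 30},
  ],
  newtons=8,
)

```text
time: 11.53
tcp_pos: [0.4493, 0.0519, 0.0901]
orientation: [0.666, 0.746, 0.001, 0.0]
contact_force: [-0.8, 0.8, 7.5]
width: 0.0339
grip_force: 8.0
```

Call:
step_arm(
  moves=[
    {"x": 0,"y": 0,"z": 0,"spin": 0.1,"hand": 30},
    {"x": 0,"y": 0,"z": 0,"spin": 0.2,"hand": 30},
    {"x": 0,"y": 0,"z": 0,"spin": 0.28,"hand": 30},
    {"x": 0,"y": 0,"z": 0,"spin": 0.333,"hand": 30},
    {"x": 0,"y": 0,"z": 0,"spin": 0.333,"hand": 30},
    {"x": 0,"y": 0,"z": 0,"spin": 0.333,"hand": 30},
  ],
)

```text
time: 12.03
tcp_pos: [0.4493, 0.0519, 0.0901]
orientation: [0.758, 0.653, 0.001, 0.0]
contact_force: [-1.0, 0.1, 7.8]
width: 0.0333
grip_force: 8.0
```

```bash
python3 -c "
from h import *
go(.449,.052,.2393)"
```

```text
t 12.03 tcp [0.4493 0.0519 0.0901] yaw_y -8.53 tool z [ 1.4e-03  4.0e-04 -1.0e+00] w 0.0333 g 8.0 F [-0.95  0.07  7.76] j [-0.25  0.82  0.05  2.21 -0.3   0.12 -0.06]
units [ 0.    -0.001 -0.746]
```

Now I'll release, lift and move aside over the flask: 150 mm up, then to (0.504, 0.226).

Call:
step_arm(
  moves=[
    {"x": 0,"y": 0,"z": 0,"spin": 0,"hand": 60},
    {"x": 0,"y": 0,"z": 0,"spin": 0,"hand": 60},
    {"x": 0,"y": 0,"z": 0,"spin": 0,"hand": 60},
    {"x": 0,"y": 0,"z": 0,"spin": 0,"hand": 60},
    {"x": 0,"y": 0,"z": -0.2,"spin": 0,"hand": 60},
    {"x": 0,"y": 0,"z": -0.4,"spin": 0,"hand": 60},
    {"x": 0,"y": 0,"z": -0.6,"spin": 0,"hand": 60},
    {"x": 0,"y": 0,"z": -0.75,"spin": 0,"hand": 60},
    {"x": 0.2,"y": 0,"z": -0.75,"spin": 0,"hand": 60},
    {"x": 0.4,"y": 0.1,"z": -0.75,"spin": 0,"hand": 60},
    {"x": 0.6,"y": 0.1,"z": -0.75,"spin": 0,"hand": 60},
    {"x": 0.8,"y": 0.1,"z": -0.75,"spin": 0,"hand": 60},
    {"x": 0.82,"y": 0.15,"z": -0.75,"spin": 0,"hand": 60},
    {"x": 0.82,"y": 0.15,"z": -0.75,"spin": 0,"hand": 60},
    {"x": 0.82,"y": 0.15,"z": -0.75,"spin": 0,"hand": 60},
  ],
)

```text
time: 13.28
tcp_pos: [0.5026, 0.209, 0.2389]
orientation: [0.758, 0.653, -0.001, 0.0]
contact_force: [-0.3, -0.3, -0.2]
width: 0.0602
grip_force: 0.0
```

Run:
```python
from h import *
dial()
c=(.449,.052)
cv2.imwrite('pics/d3.png',np.hstack([rect('top',.056,c),rect('scene',.056,c)]))
go(.504,.226,.2393)
```

```text
top cap [0.4477 0.0513] r 0.013600000000000001 ptr peak [15. 13. 14. 12. 16. 11. 17. 10.  9. 18.  8. 19.] 182.0 72.0 mark centroid ang 13.2 R 0.033 own axis 13.1
scene cap [0.4489 0.0533] r 0.012400000000000001 ptr peak [16. 15. 17. 14. 13. 18. 12. 19. 11. 20. 10. 21.] 191.0 89.0 mark centroid ang 10.1 R 0.0306 own axis 21.9
t 14.48 tcp [0.5029 0.2096 0.2393] yaw_y -8.51 tool z [-0.e+00  1.e-04 -1.e+00] w 0.0598 g 0.0 F [ 0.87  0.87 -1.04] j [-0.65  0.63  0.28  1.85 -0.26  0.69 -0.37]
units [ 0.082 -0.007  0.   ]
```

View pics/d3.png

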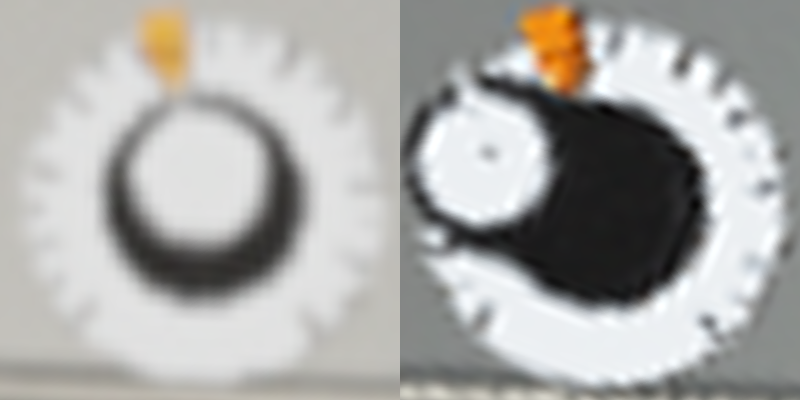

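Run:
```python
from h import *
c=(.449,.052); s=.0001
for n in('top','scene'):
    a=rect(n,.083,c,.04,s,8); g=cv2.GaussianBlur(cv2.cvtColor(a,6),(0,0),3)
    for T in (130,150,170):
        m=(g>T).astype(np.uint8); m=cv2.morphologyEx(m,2,cv2.getStructuringElement(2,(91,91)))
        k,l,st,ce=cv2.connectedComponentsWithStats(m); 
        i=min(range(1,k),key=lambda i:np.hypot(*(ce[i]-400)) if st[i,4]<90000 else 1e9)
        q=max(cv2.findContours((l==i).astype(np.uint8),0,1)[0],key=cv2.contourArea); E=cv2.fitEllipse(q)
        (u,v)=E[0]; out=[]
        from scipy.ndimage import map_coordinates
        for r in range(145,215,10):
            th=np.arange(-20,50,.5); p=map_coordinates(g.astype(float),[v-r*np.cos(np.radians(th)),u-r*np.sin(np.radians(th))],order=1)
            w=np.clip(p-(p.max()+np.median(p))/2,0,None); out.append((r,int(p.max()),int(np.median(p)),round(float((w*th).sum()/(w.sum()+1e-9)),1)))
        print(n,T,np.round(E[0],1),np.round(E[1],0),out)
    b=rect(n,.0585,c,.04,s,8); hs=cv2.cvtColor(b,cv2.COLOR_BGR2HSV); m=(hs[...,0]>5)&(hs[...,0]<28)&(hs[...,1]>90)
    print('V pct',np.percentile(hs[m][:,2],[10,30,50,70,90]))
    for V in (0,200,230): 
        y,x=np.nonzero(m&(hs[...,2]>=V)); 
        if len(x): print(V,len(x),x.mean().round(),y.mean().round(),np.degrees(np.arctan2(400-x.mean(),400-y.mean())).round(1))
    cv2.imwrite(f'pics/mk_{n}.png',b[:300,150:500])
    globals()[n]=np.hstack([b[0:300,170:470],a[200:500,250:550]])
cv2.imwrite('pics/d4.png',np.vstack([top,scene])[:600])
```

```text
top 130 [399.5 399.5] [945. 945.] [(145, 180, 159, 12.2), (155, 181, 173, 11.3), (165, 200, 189, 40.4), (175, 215, 204, 42.7), (185, 223, 213, 43.4), (195, 225, 221, 29.1), (205, 226, 222, 24.6)]
top 150 [399.  400.1] [945. 947.] [(145, 180, 159, 11.9), (155, 181, 172, 11.1), (165, 201, 188, 42.6), (175, 216, 203, 43.1), (185, 223, 213, 43.0), (195, 225, 220, 30.7), (205, 226, 222, 25.0)]
top 170 [406.3 398.9] [253. 264.] [(145, 180, 159, 14.9), (155, 181, 172, 13.6), (165, 197, 186, -7.6), (175, 210, 202, 2.2), (185, 220, 214, 14.8), (195, 225, 221, 7.4), (205, 226, 223, 19.3)]
V pct [207. 211. 214. 218. 223.]
0 8668 332.0 92.0 12.5
200 8668 332.0 92.0 12.5
scene 130 [386.9 401. ] [255. 256.] [(145, 199, 88, 13.6), (155, 191, 101, 14.7), (165, 188, 131, 15.9), (175, 205, 148, -7.2), (185, 233, 142, -14.7), (195, 251, 136, -16.6), (205, 242, 134, -17.4)]
scene 150 [386.9 401.3] [248. 250.] [(145, 199, 88, 13.5), (155, 191, 101, 14.6), (165, 188, 131, 15.8), (175, 204, 148, -6.6), (185, 232, 143, -14.5), (195, 251, 136, -16.6), (205, 243, 134, -17.4)]
scene 170 [386.9 401.7] [241. 243.] [(145, 199, 89, 13.5), (155, 191, 100, 14.5), (165, 189, 130, 15.7), (175, 204, 148, -5.8), (185, 231, 143, -14.3), (195, 251, 136, -16.6), (205, 244, 134, -17.4)]
V pct [149. 182. 211. 230. 240.]
0 17850 334.0 100.0 12.5
200 10633 321.0 96.0 14.6
230 5475 318.0 91.0 14.9
```

View pics/d4.png

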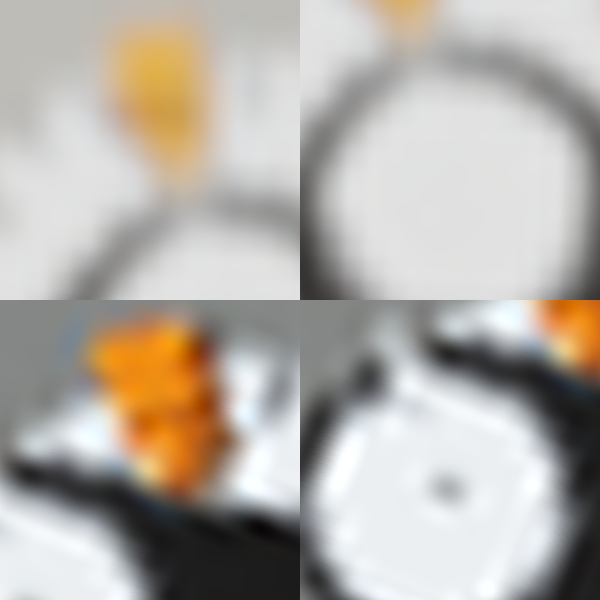

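Dial: pointer at about 14°, mark at about 13°, so it stands on the mark and the mark has not moved. Next I'll locate the amber flask from the first pictures.

Run:
```python
from h import *
from scipy.optimize import least_squares
C={n:cam(n) for n in('top','scene')}
obs={}; tiles=[]
for n in C:
    im=cv2.imread(f'pics/{n}0.png'); _,K,t,M=C[n]; u=proj([.507,.227,.06],K,t,M)[0].astype(int)
    hs=cv2.cvtColor(im,cv2.COLOR_BGR2HSV); m=np.zeros(im.shape[:2],np.uint8); w=(slice(u[1]-40,u[1]+35),slice(u[0]-30,u[0]+30))
    # glass: darker, saturated; cork: lighter
    m[w]=((hs[w][...,1]>190)&(hs[w][...,0]<15)).astype(np.uint8)*255
    k,l,st,ce=cv2.connectedComponentsWithStats(m); i=1+np.argmax(st[1:,4]); m=(l==i).astype(np.uint8); 
    dt=cv2.distanceTransform(m,2,5); y,x=np.unravel_index(dt.argmax(),dt.shape); print(n,st[i],ce[i].round(1),'inscribed',x,y,dt.max())
    o=im.copy(); cs,_=cv2.findContours(m,0,1); cv2.drawContours(o,cs,-1,(0,255,0),1); 
    tiles.append(cv2.resize(np.hstack([im[w],o[w]]),None,fx=6,fy=6,interpolation=0)[:450,:720])
    c=np.array([.507,.227,.035]); d=np.linalg.norm(c-t); print('exp r px',K[0,0]*.032/d, 'proj c',proj(c,K,t,M)[0].round(1),'stopper top',proj([.507,.227,.127],K,t,M)[0].round(1))
cv2.imwrite('pics/fl.png',cv2.resize(np.hstack(tiles),(800,250)))
```

```text
top [222 235   7   9  20] [224.8 238.4] inscribed 227 235 1.0
exp r px 13.697848975735493 proj c [229.9 235.5] stopper top [222.6 226. ]
scene [281 176  24  21 336] [292.2 186.8] inscribed 291 189 7.0
exp r px 12.888044398303528 proj c [292.3 193.8] stopper top [291.2 164.8]
```

View pics/fl.png

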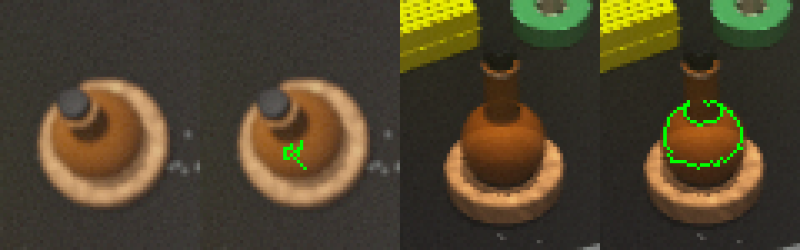

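The amber flask comes out about 5 mm further along x and y than assumed. Stopper is at ≈(220,224) in the top view and ≈(292,162) in the scene view, which puts its axis at (0.5115, 0.2325).

```bash
python3 -c "
from h import *
go(.5115,.2325,.096)
for n in('top','scene'):
    _,K,t,M=cam(n); print(n,[proj([.5115,.2325,z],K,t,M)[0].round(1).tolist() for z in (.034,.126)], proj([.507,.227,.06],K,t,M)[0])
    print(np.round(spotter.search_frame('cup_rim',n)[0]['position'],4))"
```

```text
t 16.18 tcp [0.5029 0.2096 0.2393] yaw_y -8.51 tool z [-0.e+00  1.e-04 -1.e+00] w 0.0602 g 0.0 F [0.12 0.79 1.01] j [-0.65  0.63  0.28  1.85 -0.26  0.69 -0.37]
units [0.119 0.026 0.717]
top [[227.5, 233.8], [220.1, 224.2]] [227.97953525 233.04145796]
[0.5574 0.0449 0.0743]
scene [[293.2, 192.2], [292.2, 163.2]] [292.03743213 186.25004632]
[0.5596 0.0491 0.0799]
```

Projections match the picture. I'll descend and grip.

Call:
step_arm(
  moves=[
    {"x": 0.119,"y": 0.026,"z": 0,"spin": 0,"hand": 66},
    {"x": 0.119,"y": 0.026,"z": 0.05,"spin": 0,"hand": 66},
    {"x": 0.119,"y": 0.026,"z": 0.2,"spin": 0,"hand": 66},
    {"x": 0.119,"y": 0.026,"z": 0.35,"spin": 0,"hand": 66},
    {"x": 0.119,"y": 0.026,"z": 0.5,"spin": 0,"hand": 66},
    {"x": 0.119,"y": 0.026,"z": 0.6,"spin": 0,"hand": 66},
    {"x": 0.119,"y": 0.026,"z": 0.68,"spin": 0,"hand": 66},
    {"x": 0.119,"y": 0.026,"z": 0.715,"spin": 0,"hand": 66},
    {"x": 0.119,"y": 0.026,"z": 0.715,"spin": 0,"hand": 66},
    {"x": 0.119,"y": 0.026,"z": 0.715,"spin": 0,"hand": 66},
  ],
)

```text
time: 17.22
tcp_pos: [0.5118, 0.2323, 0.0965]
orientation: [0.758, 0.653, 0.0, 0.0]
contact_force: [-0.1, -0.8, -0.5]
width: 0.066
grip_force: 0.0
```

Call:
step_arm(
  moves=[
    {"x": 0,"y": 0,"z": 0,"spin": 0,"hand": 45},
    {"x": 0,"y": 0,"z": 0,"spin": 0,"hand": 32},
    {"x": 0,"y": 0,"z": 0,"spin": 0,"hand": 28},
    {"x": 0,"y": 0,"z": 0,"spin": 0,"hand": 26},
    {"x": 0,"y": 0,"z": 0,"spin": 0,"hand": 22},
    {"x": 0,"y": 0,"z": 0,"spin": 0,"hand": 18},
    {"x": 0,"y": 0,"z": 0,"spin": 0,"hand": 15},
    {"x": 0,"y": 0,"z": 0,"spin": 0,"hand": 15},
    {"x": 0,"y": 0,"z": 0,"spin": 0,"hand": 15},
  ],
  newtons=35,
)

```text
time: 17.97
tcp_pos: [0.5122, 0.2326, 0.0975]
orientation: [0.758, 0.653, 0.001, 0.0]
contact_force: [-0.9, -0.1, 10.1]
width: 0.0241
grip_force: 45.4
```

Call:
step_arm(
  moves=[
    {"x": 0,"y": 0,"z": -0.1,"spin": 0,"hand": 15},
    {"x": 0,"y": 0,"z": -0.25,"spin": 0,"hand": 15},
    {"x": 0,"y": 0,"z": -0.4,"spin": 0,"hand": 15},
    {"x": 0,"y": 0,"z": -0.6,"spin": 0,"hand": 15},
    {"x": 0,"y": 0,"z": -0.75,"spin": 0,"hand": 15},
    {"x": 0,"y": 0,"z": -0.75,"spin": 0,"hand": 15},
    {"x": 0,"y": 0,"z": -0.75,"spin": 0,"hand": 15},
  ],
)

```text
time: 18.55
tcp_pos: [0.5121, 0.2327, 0.2476]
orientation: [0.758, 0.653, 0.002, 0.0]
contact_force: [-0.6, -0.5, -2.5]
width: 0.0244
grip_force: 44.4
```

```bash
python3 -c "
from h import *
go(.559,.0467,.246)"
```

```text
t 18.55 tcp [0.5121 0.2327 0.2476] yaw_y -8.5 tool z [ 0.0027  0.0017 -1.    ] w 0.0244 g 44.4 F [-0.57 -0.48 -2.46] j [-0.68  0.64  0.3   1.79 -0.26  0.74 -0.4 ]
units [-0.885  0.369  0.007]
```

Call:
step_arm(
  moves=[
    {"x": -0.18,"y": 0.074,"z": 0,"spin": 0,"hand": 15},
    {"x": -0.36,"y": 0.15,"z": 0,"spin": 0,"hand": 15},
    {"x": -0.54,"y": 0.22,"z": 0,"spin": 0,"hand": 15},
    {"x": -0.7,"y": 0.29,"z": 0,"spin": 0,"hand": 15},
    {"x": -0.83,"y": 0.345,"z": 0,"spin": 0,"hand": 15},
    {"x": -0.885,"y": 0.369,"z": 0,"spin": 0,"hand": 15},
    {"x": -0.885,"y": 0.369,"z": 0,"spin": 0,"hand": 15},
    {"x": -0.885,"y": 0.369,"z": 0,"spin": 0,"hand": 15},
    {"x": -0.885,"y": 0.369,"z": 0,"spin": 0,"hand": 15},
  ],
)

```text
time: 19.3
tcp_pos: [0.5574, 0.0491, 0.2452]
orientation: [0.757, 0.654, -0.0, -0.002]
contact_force: [-0.1, 1.2, -0.9]
width: 0.0241
grip_force: 44.4
```

Run:
```python
from h import *
go(.559,.0465,.19)
T=[]
for n in('scene',):
    im,K,t,M=cam(n)
    p=readout.get_obs()['tcp_pos']; 
    c=np.array([p[0],p[1],p[2]-.0975+.032]) # expected ball centre if bottom was at 0
    u=proj(c,K,t,M)[0]; o=im.copy(); r=K[0,0]*.032/np.linalg.norm(c-t); print(n,u,r)
    x,y=u.astype(int); X,Y=x-45,y-45
    for big in (0,1):
        w=cv2.resize(o[Y:Y+100,X:X+90],None,fx=4.4,fy=4.4,interpolation=2)
        if big:
            f=lambda q:tuple(int(v) for v in ((np.array(q)-[X,Y]+.5)*4.4))
            cv2.circle(w,f(u),int(r*4.4),(0,255,0),1)
            th=np.linspace(0,6.28,60); 
            for R_,z in((.033,.094),(.027,.094)):
                P=np.c_[.559+R_*np.cos(th),.0465+R_*np.sin(th),0*th+z]; cv2.polylines(w,[np.array([f(q) for q in proj(P,K,t,M)])],True,(0,0,255),1)
        T.append(w)
cv2.imwrite('pics/cup.png',np.hstack(T))
```

```text
t 19.3 tcp [0.5574 0.0491 0.2452] yaw_y -8.33 tool z [-0.0026  0.0018 -1.    ] w 0.0241 g 44.4 F [-0.09  1.22 -0.93] j [-0.32  0.64  0.26  1.8  -0.23  0.73 -0.09]
units [-0.012  0.01   0.276]
scene [345.92649232 190.98173099] 15.66189817289207
```

View pics/cup.png

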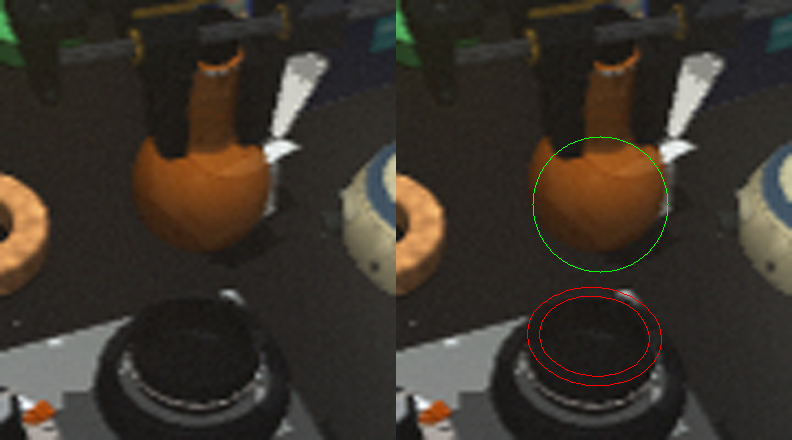

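Cup picture: the ball (centre ≈(201,183) in the crop, bottom at 250) hangs over the cup and lines up sideways. It sits slightly higher or deeper than predicted, so I'll descend slowly and watch the force.

Call:
step_arm(
  moves=[
    {"x": 0,"y": 0,"z": 0.05,"spin": 0,"hand": 15},
    {"x": 0,"y": 0,"z": 0.12,"spin": 0,"hand": 15},
    {"x": 0,"y": 0,"z": 0.2,"spin": 0,"hand": 15},
    {"x": 0,"y": 0,"z": 0.27,"spin": 0,"hand": 15},
    {"x": 0,"y": 0,"z": 0.31,"spin": 0,"hand": 15},
    {"x": 0,"y": 0,"z": 0.31,"spin": 0,"hand": 15},
    {"x": 0,"y": 0,"z": 0.31,"spin": 0,"hand": 15},
    {"x": 0,"y": 0,"z": 0.31,"spin": 0,"hand": 15},
  ],
)

```text
time: 20.02
tcp_pos: [0.5588, 0.0468, 0.1848]
orientation: [0.757, 0.653, 0.0, 0.0]
contact_force: [-0.6, -0.4, -2.1]
width: 0.0245
grip_force: 44.4
```

```bash
python3 -c "
from h import *
go(.559,.0455,.17)
print(readout.get_obs()['ft_torque'])
im,K,t,M=cam('scene'); go(.559,.0455,.17)
p=readout.get_obs()['tcp_pos']
d=[d for d in spotter.cut_out('amber_flask_mid','scene')]
for q in d[:6]:
    m=q['mask']; ys,xs=np.nonzero(m); dt=cv2.distanceTransform(m.astype(np.uint8),2,5); y,x=np.unravel_index(dt.argmax(),dt.shape); print(xs.min(),xs.max(),ys.min(),ys.max(),x,y,dt.max())
for dy in (0,.004):
  for b in (0,.008): print(dy,b,proj([p[0],p[1]+dy,p[2]-.0975+b+.032],K,t,M)[0].round(1), 'r',459*.032/np.linalg.norm(p-t))
"
```

```text
t 20.02 tcp [0.5588 0.0468 0.1848] yaw_y -8.48 tool z [ 1.1e-03  2.0e-04 -1.0e+00] w 0.0245 g 44.4 F [-0.59 -0.37 -2.1 ] j [-0.29  0.73  0.22  1.85 -0.26  0.59 -0.06]
units [-0.006  0.002  0.074]
[-0.04733048  0.07401428 -0.05312866]
t 20.07 tcp [0.559  0.0467 0.185 ] yaw_y -8.49 tool z [ 1.6e-03  3.0e-04 -1.0e+00] w 0.0244 g 44.4 F [-0.34  1.22 -1.65] j [-0.29  0.73  0.22  1.85 -0.26  0.59 -0.06]
units [-0.006  0.001  0.075]
329 359 173 222 348 210 10.596899
329 361 287 333 345 317 16.181398
224 250 165 209 238 197 13.0
368 398 249 293 383 279 14.393799
0 0 [345.3 212.5] r 15.733077974366571
0 0.008 [345.5 209.8] r 15.733077974366571
0.004 0 [344.5 211.2] r 15.733077974366571
0.004 0.008 [344.7 208.6] r 15.733077974366571
```

Call:
step_arm(
  moves=[
    {"x": -0.012,"y": 0,"z": 0.015,"spin": 0,"hand": 15},
    {"x": -0.012,"y": 0,"z": 0.03,"spin": 0,"hand": 15},
    {"x": -0.012,"y": 0,"z": 0.04,"spin": 0,"hand": 15},
    {"x": -0.012,"y": 0,"z": 0.05,"spin": 0,"hand": 15},
    {"x": -0.012,"y": 0,"z": 0.06,"spin": 0,"hand": 15},
    {"x": -0.012,"y": 0,"z": 0.06,"spin": 0,"hand": 15},
    {"x": -0.012,"y": 0,"z": 0.06,"spin": 0,"hand": 15},
  ],
)

```text
time: 20.7
tcp_pos: [0.558, 0.0441, 0.1721]
orientation: [0.758, 0.653, -0.0, -0.0]
contact_force: [0.8, 0.0, -1.8]
width: 0.024
grip_force: 44.4
```

Call:
step_arm(
  moves=[
    {"x": 0,"y": 0,"z": 0.01,"spin": 0,"hand": 15},
    {"x": 0,"y": 0,"z": 0.015,"spin": 0,"hand": 15},
    {"x": 0,"y": 0,"z": 0.015,"spin": 0,"hand": 15},
    {"x": 0,"y": 0,"z": 0.015,"spin": 0,"hand": 15},
  ],
)

```text
time: 21.03
tcp_pos: [0.558, 0.0441, 0.1693]
orientation: [0.758, 0.653, -0.0, -0.0]
contact_force: [0.0, -0.6, -2.4]
width: 0.0243
grip_force: 44.4
```

Call:
step_arm(
  moves=[
    {"x": 0,"y": 0,"z": 0.005,"spin": 0,"hand": 15},
    {"x": 0,"y": 0,"z": 0.01,"spin": 0,"hand": 15},
    {"x": 0,"y": 0,"z": 0.01,"spin": 0,"hand": 15},
    {"x": 0,"y": 0,"z": 0.01,"spin": 0,"hand": 15},
  ],
)

```text
time: 21.37
tcp_pos: [0.5581, 0.044, 0.1673]
orientation: [0.758, 0.653, 0.0, 0.0]
contact_force: [0.5, 0.1, -2.2]
width: 0.0243
grip_force: 44.4
```

Call:
step_arm(
  moves=[
    {"x": 0,"y": 0,"z": 0.005,"spin": 0,"hand": 15},
    {"x": 0,"y": 0,"z": 0.01,"spin": 0,"hand": 15},
    {"x": 0,"y": 0,"z": 0.01,"spin": 0,"hand": 15},
    {"x": 0,"y": 0,"z": 0.01,"spin": 0,"hand": 15},
  ],
)

```text
time: 21.7
tcp_pos: [0.5586, 0.0438, 0.1656]
orientation: [0.758, 0.653, 0.0, 0.0]
contact_force: [1.4, -0.9, 0.6]
width: 0.0243
grip_force: 44.6
```

Call:
step_arm(
  moves=[
    {"x": -0.003,"y": 0.005,"z": 0,"spin": 0,"hand": 15},
    {"x": -0.003,"y": 0.005,"z": 0.005,"spin": 0,"hand": 15},
    {"x": -0.003,"y": 0.005,"z": 0.01,"spin": 0,"hand": 15},
    {"x": -0.003,"y": 0.005,"z": 0.01,"spin": 0,"hand": 15},
    {"x": -0.003,"y": 0.005,"z": 0.01,"spin": 0,"hand": 15},
  ],
)

```text
time: 22.12
tcp_pos: [0.559, 0.0434, 0.1633]
orientation: [0.758, 0.653, 0.0, -0.0]
contact_force: [0.2, 1.1, 3.1]
width: 0.024
grip_force: 44.7
```

Call:
step_arm(
  moves=[
    {"x": 0,"y": 0,"z": 0.005,"spin": 0,"hand": 15},
    {"x": 0,"y": 0,"z": 0.01,"spin": 0,"hand": 15},
    {"x": 0,"y": 0,"z": 0.01,"spin": 0,"hand": 15},
    {"x": 0,"y": 0,"z": 0.01,"spin": 0,"hand": 15},
  ],
)

```text
time: 22.45
tcp_pos: [0.5589, 0.0434, 0.1613]
orientation: [0.758, 0.653, 0.0, -0.0]
contact_force: [-0.2, 1.1, 3.2]
width: 0.0241
grip_force: 44.9
```

```bash
python3 -c "
from h import *
go(.559,.0455,.16); print(readout.get_obs()['ft_torque'])"
```

```text
t 22.45 tcp [0.5589 0.0434 0.1613] yaw_y -8.5 tool z [ 0.e+00  2.e-04 -1.e+00] w 0.0241 g 44.9 F [-0.21  1.08  3.2 ] j [-0.28  0.76  0.2   1.87 -0.27  0.54 -0.04]
units [ 0.01  -0.001  0.007]
[ 0.01037523  0.23041967 -0.04651934]
```

Spring contact is good (about 5 N net, little side force). I'll press on about 8 mm.

Call:
step_arm(
  moves=[
    {"x": 0,"y": 0,"z": 0.005,"spin": 0,"hand": 15},
    {"x": 0,"y": 0,"z": 0.01,"spin": 0,"hand": 15},
    {"x": 0,"y": 0,"z": 0.015,"spin": 0,"hand": 15},
    {"x": 0,"y": 0,"z": 0.02,"spin": 0,"hand": 15},
    {"x": 0,"y": 0,"z": 0.025,"spin": 0,"hand": 15},
    {"x": 0,"y": 0,"z": 0.03,"spin": 0,"hand": 15},
    {"x": 0,"y": 0,"z": 0.035,"spin": 0,"hand": 15},
    {"x": 0,"y": 0,"z": 0.038,"spin": 0,"hand": 15},
    {"x": 0,"y": 0,"z": 0.038,"spin": 0,"hand": 15},
    {"x": 0,"y": 0,"z": 0.038,"spin": 0,"hand": 15},
    {"x": 0,"y": 0,"z": 0.038,"spin": 0,"hand": 15},
  ],
)

```text
time: 23.37
tcp_pos: [0.559, 0.0434, 0.1543]
orientation: [0.758, 0.653, 0.0, -0.0]
contact_force: [-1.5, 0.4, 8.5]
width: 0.0241
grip_force: 45.4
```

Run:
```python
from h import *
F=[]
for i in range(4):
    im,K,t,M=cam('scene'); F.append(readout.get_obs()['contact_force'])
print(np.mean(F,0).round(2)); go(.559,.0455,.16)
u=proj([.545,.047,.1],K,t,M)[0].astype(int); X,Y=u[0]-60,u[1]-55
cv2.imwrite('pics/end.png',cv2.resize(im[Y:Y+95,X:X+130],None,fx=6,fy=6,interpolation=2))
a=np.array(spotter.search_frame('cup_rim','scene')[0]['position']).round(4); print(a)
```

```text
[-2.04  0.52  9.44]
t 23.57 tcp [0.559  0.0434 0.1543] yaw_y -8.51 tool z [ 5.e-04  4.e-04 -1.e+00] w 0.024 g 45.4 F [-2.22  0.47  9.7 ] j [-0.27  0.77  0.2   1.87 -0.28  0.52 -0.04]
units [ 0.01  -0.002 -0.028]
[0.5423 0.0213 0.0738]
```

View pics/end.png

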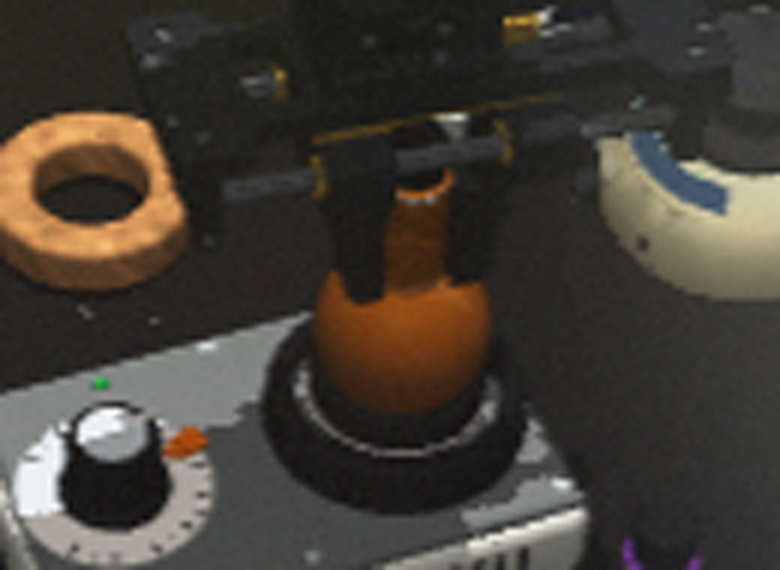

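end.png: the flask stands upright in the cup. The force gain of about 11.3 N matches roughly 10 mm of sinking, and the dial is still at the mark (orange at ≈(185,443)). Handing in.

```bash
python3 -c "
from cell import order
print(order.hand_in())"
```

```text
the job is handed in; nothing more can be done
None
```

I set the dial to the orange mark (within about 1° by the camera measurements), then seated the amber flask upright in the cup and handed in while still gripping it, pressed down about 10 mm (judged from the roughly 11 N spring force). I did not touch the clear flask.

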